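# Free the buckle from the ratchet clamp

### The job

The overcoat buckle is still gripped in the ratchet clamp. Press down the thumb-piece on the pawl's tail to lift the pawl off the ratchet wheel, feeling your way and never pressing harder than 20 N, and keep the pawl up until the spring has drawn the jaw all the way back; then take the buckle out and lay it flat in the enamel tray without dropping it. Do not tug at the buckle while it is clamped, and leave the buttons and everything else on the counter where they lie.

Things in the scene. Friction and masses are not known exactly. Their poses are not given: they have to be found in the camera images.
- clamp: Dark cast-iron ratchet clamp bolted to the counter, base 300 x 100 x 12 mm. Origin: centre of the base's underside; x runs along the slide, z up. Mm in this frame: the buckle's bed is at x 50-100, y +-15, top z 40; fixed jaw x 90-116, sliding jaw on the -x side of the buckle, both 28 wide, 54 high. Ratchet wheel 64 dia on the axis x -105, z 52, at y 21-29; handwheel 66 dia at y -26 to -40.
- jaw (a joint): Sliding jaw, m: 0 = gripping the buckle (about 15 N on it), grows as the return spring draws it back towards the clamp's -x, 0.026 = fully back. Only the pawl holds it. With the pawl clear of the teeth it creeps back by itself in about 2 s; if the pawl drops early it catches at the next tooth (one per 4.7 mm) and the pawl can be pressed again.
- pawl: Steel pawl beside the wheel. Origin: its pin line at clamp (-59, 0, 79) mm; same axes as the clamp at rest. Its bar lies at y 25 in this frame: toe on the wheel towards -x, straight tail to +x ending at x 49, with a knurled steel thumb-piece, 18 mm dia, flat top, centred at (42, 25). Pressing that down turns the pawl about +y and lifts the toe. The next entry tells its feel.
- thumb_stud (a point): Where the thumb-piece's stud enters the top of the pawl's tail. The thumb-piece's top is 9 to 17 mm above: screwed up or down, differently each time. It must go down 4.5 to 5 mm for the toe to clear the teeth; a hard stop comes at 6.3 mm. While the loaded toe drags on its tooth this takes 8 to 14 N; then it lets go suddenly and 5 N (its spring) holds it. Over 20 N spoils it.
- buckle: Heavy bronze overcoat buckle: flat open rectangular frame with a cross bar and prong, 44 (its x) x 52 (its y) x 8 mm, about 90 g. Origin: centre of its underside. Starts lying on the bed between the jaws, its axes along the clamp's; its two 44 mm sides overhang the bed by 11 mm on either side (y), so it can be gripped across its 52 mm from above once the jaw is back.
- tray: Fixed shallow enamel tray, cream with a dark rim, 200 (x) x 150 (y) x 24 mm, walls 3 mm, floor top 3 mm above the counter. Origin: centre of its underside. A tin chute (60 mm wide) comes down onto its +x end: from 34 mm high at x 96 mm to 130 mm high at x 272. One horn button lies on the floor near the chute, 68 to 78 mm from the centre; the rest is free.
- button1: Dark horn coat button, 30 mm dia, 5 mm thick, lying in the tray near the chute. Origin: centre of its underside. Leave it.
- button2: Dark horn coat button, 30 mm dia, 5 mm thick, on the counter beside the clamp's handwheel. Origin: centre of its underside. Leave it.
- button3: Dark horn coat button, 30 mm dia, 5 mm thick, on the counter near the stay box. Origin: centre of its underside. Leave it.
- staybox: Cast zinc collar stay box, 64 x 99 x 30 mm, on the other side of the clamp from the tray. Origin: centre of its underside. Leave it.
- egg: Wooden darning egg, 49 mm dia, 63 mm high, standing on its flat end beyond the stay box. Origin: centre of its underside. Leave it.
- spool: Wooden thread spool, 32 mm dia, 42 mm high, standing beyond the clamp's far end. Origin: centre of its underside. Leave it.
- pin_tin: Round tin for pins, 54 mm dia, 20 mm high, near the stay box. Origin: centre of its underside. Leave it.
Mind the look-alikes: they are no part of the job. What is meant by the buckle is not blue, purple or white, and is the larger of those in its own colour.

How it is judged:
On the way, in this order (a step that is already met when the one before it is completed fails the run):
1. the pawl is held off the wheel until the jaw has backed off fully (24 mm or more of its 26), the buckle still lying on the bed (value of joint jaw above 0.024 m and distance of buckle from where it was at the start of the episode below 0.012 m), for 0.2 s.
2. the buckle is lifted out of the clamp, 20 mm or more above the bed (z of buckle in the frame of clamp above 0.06 m), for 0.1 s.
At the end, for the whole second after the job is handed in: The jaw stands fully back (24 mm or more of its 26 mm), and the buckle lies flat (within 6 degrees, underside within 5 mm of the floor) and still on the floor of the tray, its centre inside the walls, nothing touching it or the pawl (value of joint jaw above 0.024 m and x of buckle in the frame of tray between -0.085 and 0.085 m and y of buckle in the frame of tray between -0.06 and 0.06 m and z of buckle in the frame of tray below 0.008 m and angle between buckle's own z axis and vertical below 0.1 rad and linear speed of buckle below 0.02 m/s and contact force between the fingers and buckle below 0.05 N and contact force between the fingers and pawl below 0.05 N).
It fails at once if the pawl or its thumb-piece is pressed with more than 20 N (contact force between any of the fingers, the arm and pawl above 20 N).
It fails at once if the buckle is tugged while the jaw still clamps it (moved over 12 mm with the jaw less than 20 mm back) (value of joint jaw below 0.02 m and distance of buckle from where it was at the start of the episode above 0.012 m).
It fails at once if the buckle is dropped: let go away from the clamp more than 25 mm above the tray's underside (z of buckle in the frame of tray above 0.025 m and horizontal distance between buckle and clamp above 0.13 m and contact force between the fingers and buckle below 0.02 N).
It fails at once if a button, the stay box, the egg, the spool or the pin tin is shifted by more than 15 mm (distance of any of button1, button2, button3, staybox, egg, spool, pin_tin from where it was at the start of the episode above 0.015 m).
It also fails if it takes over 72 s, if anything falls off the work surface, if the arm or the gripper's body presses on something with over 40 N, if the wrist force passes 120 N, or if a joint passes its speed limit or range.

### The arm

A 7-joint arm with a two-finger parallel gripper is mounted at the origin on the work surface. World frame = base frame: x ahead of the robot, y to its left, z up, the work surface at z = 0. Lengths are in m, angles in rad, forces in N, time in s.
With the tool pointing down it reaches from about 0.4 to 0.85 m from the base axis. Payload 10.4 kg.
Tool frame: the origin (TCP) lies midway between the tips of the shut fingers; the grasp point (between the pads) lies 19 mm behind it (robot.grip_point_offset is the distance from the TCP to the grasp point, in m); z points along the fingers, y is the line along which they close (so a half turn about z gives the same grasp; the last joint's range is limited). The gripper opens to 85 mm and grips with 20 to 120 N. Pads are 22 mm wide; open, the fingers measure 114 mm over their backs; the gripper's body (76 mm by 85 mm) begins 54 mm behind the grasp point. The pads swing forward as they close: fully open they stand 13 mm farther back than shut.
Start: joints at [1.326, 0.332, -0.065, 1.46, 0.022, 1.35, -0.088], TCP at [0.138, -0.61, 0.231] pointing down, gripper open.
Joint ranges: [-2.6, 2.6], [-0.5, 2.12], [-1.47, 1.34], [0.16, 2.42], [-1.27, 4.41], [0.06, 2.06], [-2.6, 2.6]. Speed limits (rad/s): [2.22, 2.22, 2.79, 2.79, 3.14, 3.14, 3.14].

### API

Orientations are given as a unit quaternion [w, x, y, z].
In Python, from rig import robot, viewer, job gives the robot as it stands. The module is installed in compiled form; this text tells all that it offers.
- The arm moves only by the shell command python3 -m inch 'ROWS' [FORCE]. ROWS is a JSON object of lists of equal length, an entry for each row: "translation": the shift along the tool's x, y, z in units of 40 mm (1.0 is 40 mm), a list of three; "angular": the turn, a rotation vector about the tool's x, y, z in rad, a list of three; "gripper": the opening, from 0 (shut) to 1 (fully open). A call has 1 to 12 rows; each row shifts and turns the commanded pose from where the row before left it, along the tool's axes as they then stand; what a row does not reach is not made up. A row lasts 1/8 s, in which the tool goes at most 62.5 mm and 10.7 degrees, less where a joint would pass 70% of its speed; a pose out of reach is approached as far as the arm can. A call is refused whole if a number of a shift passes 1 or a number of a turn 0.188, either way. A call with a gripper value outside its range is refused whole. The fingers move at their own pace and stop on an object; FORCE is the grip in N (left out, the last holds). Time passes only in rows, so rows that do not move let the fingers close. It gives the time, the measured TCP pose, the force, the opening and the grip force at its end, in the units of the state.
- robot.read_state(): the state, without advancing time (a new reading comes with each control period).
- viewer.get_image(name): name is "scene" or "top" or "wrist"; returns a dict with "img" (384x512x3 uint8, red, green, blue), "range_z" (384x512 float32, m along the optical axis (not along the pixel's ray), 0 where there is no reading), "vfov" (degrees; the focal length in pixels is half the picture's height over the tangent of half this angle, whatever the lens; pixels are square), "cx", "cy" (the principal point, pixels), "extrinsics" (4x4, takes a point from camera to world coordinates); the wrist camera has in their place "tool_from_camera" (4x4, takes a point from camera to tool coordinates, whose origin is the TCP and whose axes are the flange's). Camera axes: x right, y down, z forward; pixel columns grow to the right and rows downward; lengths in m; the calibration is good to about 2 mm. A picture is of the moment at which its call begins: read the wrist's pose just before it.
- job.finish_job(): hands the job in; it is judged then, once.
The state is a dict: "time": time; "qpos": joint angles; "joint_vel": joint speeds; "joint_efforts": joint torques, N m; "tcp_pos": TCP position; "orientation": TCP orientation; "wrist_force": force on the tool from outside, world axes, zero at the start; "ft_torque": the same for the moment, N m; "opening": finger opening in m; "grip_force": force on a finger pad.
Only numpy, scipy, OpenCV 4.12 (cv2) and the standard library are available. Lean on these libraries where they do the work, as an engineer would, in place of code of your own. Each camera call takes 0.05 s, during which the arm holds its last target. There are 200 camera calls.

## Working session

There is one attempt and no reset: what is moved stays moved. The work goes in short steps, Python scripts to look and compute and a shell command to move; the robot and the scene stay as the last step left them, time stands still between calls to the robot, and variables do not carry over. Pictures are saved under pics/ and viewed, at most 10 in all, crops included, and the job is handed in when it is done.

```bash
mkdir -p pics
cat > h.py <<'E'
import numpy as np, cv2
from rig import robot, viewer, job
from scipy.spatial.transform import Rotation as R
def grab(n):
    s=robot.read_state(); d=viewer.get_image(n); d['s']=s
    h,w=d['img'].shape[:2]; f=h/2/np.tan(np.radians(d['vfov'])/2); d['f']=f
    if n=='wrist':
        T=np.eye(4); q=s['orientation']; T[:3,:3]=R.from_quat([q[1],q[2],q[3],q[0]]).as_matrix(); T[:3,3]=s['tcp_pos']
        d['E']=T@np.array(d['tool_from_camera'])
    else: d['E']=np.array(d['extrinsics'])
    v,u=np.mgrid[:h,:w]; z=d['range_z']
    P=np.stack([(u-d['cx'])/f*z,(v-d['cy'])/f*z,z],-1); d['P']=P@d['E'][:3,:3].T+d['E'][:3,3]
    return d
def ray(d,u,v,z):
    r=d['E'][:3,:3]@np.array([(u-d['cx'])/d['f'],(v-d['cy'])/d['f'],1]); o=d['E'][:3,3]
    return o+r*(z-o[2])/r[2]
def save(d,n,crop=None,k=1):
    i=d['img'][:,:,::-1]
    if crop: i=i[crop[1]:crop[3],crop[0]:crop[2]]
    cv2.imwrite('pics/'+n,cv2.resize(i,None,fx=k,fy=k,interpolation=cv2.INTER_CUBIC))
E
python3 - <<'E'
from h import *
s=robot.read_state(); print({k:np.round(v,3) for k,v in s.items()}, robot.grip_point_offset)
for n in ('top','scene'):
    d=grab(n); save(d,n+'1.png',k=1.5); np.savez(n+'.npz',**{k:d[k] for k in('img','P','E','f','cx','cy')})
    print(n,d['E'].round(3).tolist(),d['f'],d['cx'],d['cy'])
E
```

```text
{'time': np.float64(0.0), 'qpos': array([ 1.326,  0.333, -0.065,  1.461,  0.022,  1.35 , -0.089]), 'joint_vel': array([-0.   , -0.   , -0.001, -0.   ,  0.001, -0.   ,  0.001]), 'joint_efforts': array([-0.0000e+00, -6.2544e+01,  4.9000e-02, -3.9160e+01,  1.6000e-02,
        1.0000e-02, -0.0000e+00]), 'tcp_pos': array([ 0.137, -0.609,  0.231]), 'orientation': array([-0.001,  0.994,  0.111, -0.   ]), 'wrist_force': array([ 0.634, -0.068,  0.532]), 'ft_torque': array([-0.004,  0.001, -0.033]), 'grip_force': np.float64(0.0), 'opening': np.float64(0.085)} 0.0187
top [[0.03, -0.995, 0.096, 0.445], [-1.0, -0.029, 0.009, -0.025], [-0.006, -0.097, -0.995, 1.395], [0.0, 0.0, 0.0, 1.0]] 458.75734920346605 251.55593788616488 179.43037716285792
scene [[-0.741, 0.49, -0.459, 0.987], [0.672, 0.536, -0.512, 0.441], [-0.005, -0.688, -0.726, 0.682], [0.0, 0.0, 0.0, 1.0]] 362.3341567127371 256.33938786708626 191.40855958549702
```

View pics/top1.png

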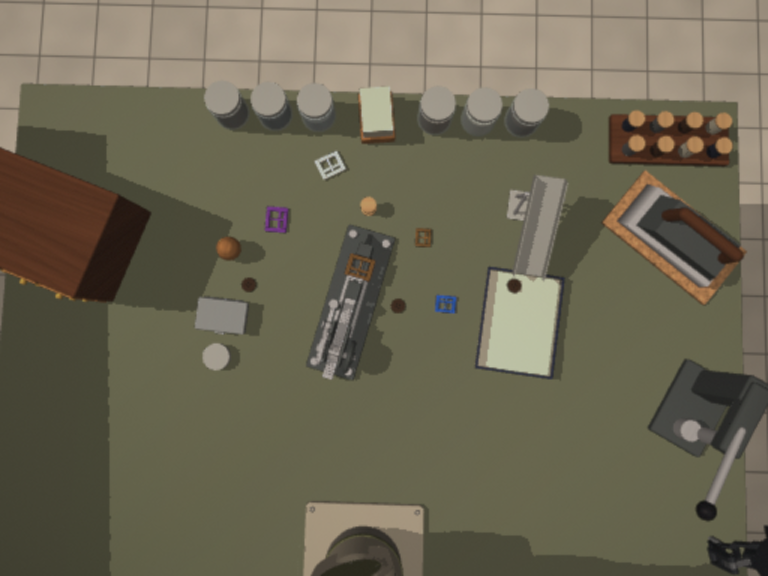

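View pics/scene1.png

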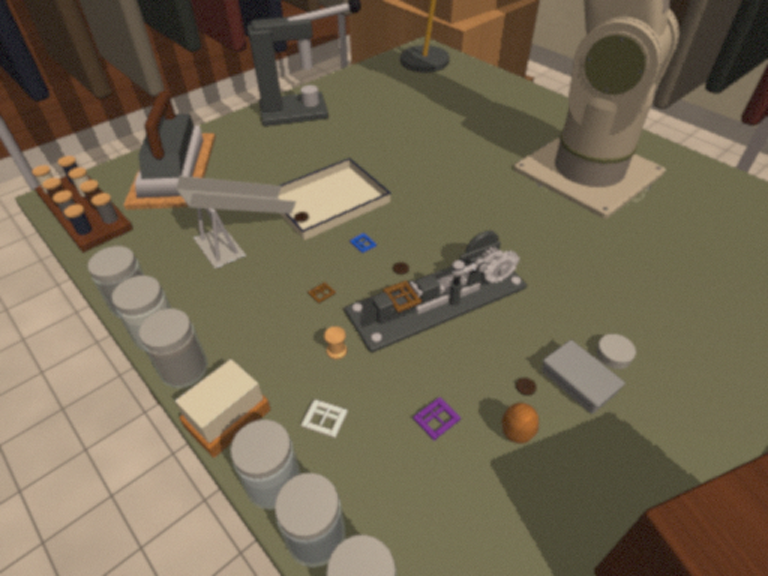

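Top view: the bronze things are the one in the clamp at full-res (240,177) and the small loose one at (283,158). The clamped one is the larger of the two and lies between the jaws, so it is the buckle. The blue, purple and white frames are decoys. The tray is at (347,215), with the button near the chute at (343,190).

Run:
```python
from h import *
d=grab('top'); hsv=cv2.cvtColor(d['img'],cv2.COLOR_RGB2HSV)
save(d,'crop1.png',(190,140,310,260),5)
m=cv2.inRange(hsv,(5,110,60),(20,255,255))
n,l,st,c=cv2.connectedComponentsWithStats(m)
for i in range(1,n):
    if st[i,4]>25: print(st[i],c[i].round(1),ray(d,*c[i],.046).round(3), d['P'][l==i][:,2].mean().round(3))
# clamp base: depth
P=d['P']; z=P[...,2]
print('table z',np.median(z[200:240,260:300]))
bb=np.zeros(z.shape,bool); bb[145:256,195:270]=1
m=(bb&(z>0.007)).astype(np.uint8)
n,l,st,c=cv2.connectedComponentsWithStats(m)
i=1+np.argmax(st[1:,4]); 
# base top only
mm=(l==i); 
g=((z>0.008)&(z<0.017)&mm)
print(mm.sum(),g.sum())
dark=((hsv[...,2]<75)&bb).astype(np.uint8)
cnt=max(cv2.findContours(mm.astype(np.uint8),0,2)[0],key=cv2.contourArea)
def rect(pts):
    r=cv2.minAreaRect((pts*1000).astype(np.float32)); print('rect',r)
    return r
rect(P[g][:,:2])
# tray
b2=np.zeros(z.shape,bool); b2[170:260,305:385]=1
t=b2&(cv2.inRange(hsv,(22,10,130),(45,90,255))>0)
n,l,st,c=cv2.connectedComponentsWithStats(t.astype(np.uint8)); i=1+np.argmax(st[1:,4])
print('tray floor z',np.median(z[l==i]),st[i]); 
rect(np.array([ray(d,u,v,.003)[:2] for v,u in np.argwhere(l==i)]))
```

```text
[ 406   74   82   36 2117] [445.5  91.9] [ 0.856 -0.588  0.046] 0.046
[240  78  24  18 113] [250.4  91.1] [ 0.842 -0.002  0.046] 0.025
[   0   99   79  102 5279] [ 32.1 148.8] [0.648 0.644 0.046] 0.183
[ 401  114   96   89 1571] [447.9 159.9] [ 0.65  -0.592  0.046] 0.048
[241 131  10  13 101] [245.4 137.2] [0.701 0.009 0.046] 0.037
[277 152  10  13  90] [281.7 158. ] [ 0.642 -0.101  0.046] 0.006
[144 158  17  15 200] [151.7 165.1] [0.609 0.284 0.046] 0.058
[230 169  20  18 168] [239.7 177.5] [0.58  0.022 0.046] 0.048
[262 200   7   8  30] [264.9 203.7] [ 0.505 -0.055  0.046] 0.006
table z 0.0008497073508451081
3256 1544
rect ((507.8235778808594, 41.00632858276367), (101.5845718383789, 310.7940673828125), 75.75297546386719)
tray floor z 0.003911428215108481 [ 324  181   49   69 2616]
rect ((479.86236572265625, -307.50482177734375), (129.0336151123047, 194.3524932861328), 83.16938781738281)
```

View pics/crop1.png

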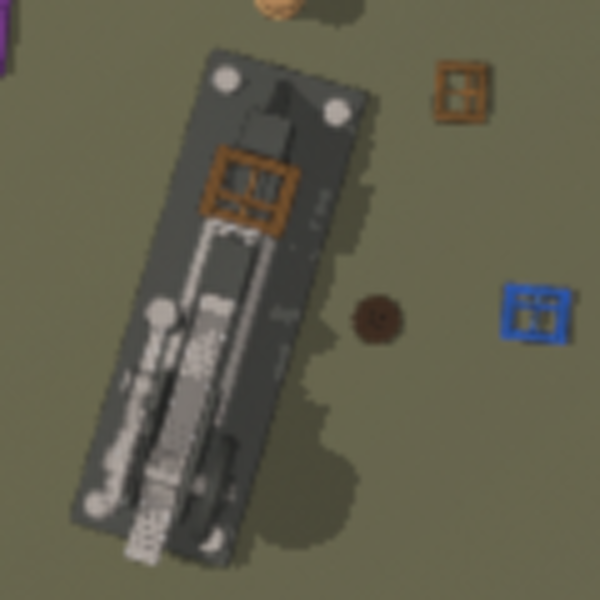

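Crop: the bronze buckle, about 18 px, sits between the jaws at (240,177). The small bronze decoy is loose on the counter at (282,158). The thumb-piece is at about (222,202). The clamp centre comes out at (0.508, 0.041) with yaw −14.2°, and the tray at (0.48, −0.308). The task description fits all of this. Next I move above the thumb-piece.

```bash
python3 -m inch '{"translation":[[0,0,0],[0,0,0],[0,0,0],[0.82,-0.85,0],[0.82,-0.85,0],[0.82,-0.85,0],[0.82,-0.85,0],[0.82,-0.85,0],[0.82,-0.85,0],[0.82,-0.85,0],[0.82,-0.85,0]],"angular":[[0,0,0.157],[0,0,0.157],[0,0,0.157],[0,0,0],[0,0,0],[0,0,0],[0,0,0],[0,0,0],[0,0,0],[0,0,0],[0,0,0]],"gripper":[0,0,0,0,0,0,0,0,0,0,0]}'
python3 -m inch '{"translation":[[-0.16,-0.98,0],[-0.16,-0.98,0],[-0.16,-0.98,0],[-0.16,-0.98,0],[-0.16,-0.98,0],[-0.16,-0.98,0],[-0.16,-0.98,0],[-0.16,-0.98,0],[-0.16,-0.98,0],[-0.16,-0.98,0],[-0.16,-0.98,0],[0,0,0]],"angular":[[0,0,0],[0,0,0],[0,0,0],[0,0,0],[0,0,0],[0,0,0],[0,0,0],[0,0,0],[0,0,0],[0,0,0],[0,0,0],[0,0,0]],"gripper":[0,0,0,0,0,0,0,0,0,0,0,0]}'
python3 - <<'E'
from h import *
d=grab('wrist'); save(d,'w1.png',k=1.5); s=d['s']; print(s['time'],s['qpos'].round(2),s['tcp_pos'].round(3),s['orientation'].round(3))
np.savez('w1.npz',img=d['img'],P=d['P'])
print(d['E'].round(3).tolist())
C=np.array([.508,.041]);th=np.radians(-14.25)
for nm,p in dict(thumb=(-17,25,95),buckle=(72,0,48),fjaw=(103,0,54),sjaw=(40,0,54)).items():
    w=[C[0]+(p[0]*np.cos(th)-p[1]*np.sin(th))/1e3,C[1]+(p[0]*np.sin(th)+p[1]*np.cos(th))/1e3,p[2]/1e3]
    c=np.linalg.inv(d['E'])@np.append(w,1); print(nm,np.round(w,3),c[0]/c[2]*d['f']+d['cx'],c[1]/c[2]*d['f']+d['cy'])
E
```

```text
time: 1.52
tcp_pos: [0.46, -0.4098, 0.2311]
orientation: [-0.0, 0.992, -0.124, -0.0]
wrist_force: [1.3, -0.1, -0.0]
opening: -0.0001
grip_force: 0.0
time: 3.02
tcp_pos: [0.4968, 0.0278, 0.2313]
orientation: [-0.0, 0.993, -0.122, -0.0]
wrist_force: [-0.4, -0.8, -0.0]
opening: 0.0001
grip_force: 0.0
3.025 [ 0.38  0.09 -0.55  1.76  0.05  1.3  -2.  ] [0.497 0.028 0.231] [-0.     0.993 -0.122 -0.   ]
[[-0.242, -0.932, -0.271, 0.567], [-0.97, 0.232, 0.068, 0.011], [-0.0, 0.279, -0.96, 0.373], [0.0, 0.0, 0.0, 1.0]]
thumb [0.498 0.069 0.095] 216.86583819454052 193.89601332471508
buckle [0.578 0.023 0.048] 245.92426481799353 92.26367554570683
fjaw [0.608 0.016 0.054] 245.36047416338 56.90891963100714
sjaw [0.547 0.031 0.054] 245.92930076291591 126.39363086784866
```

View pics/w1.png

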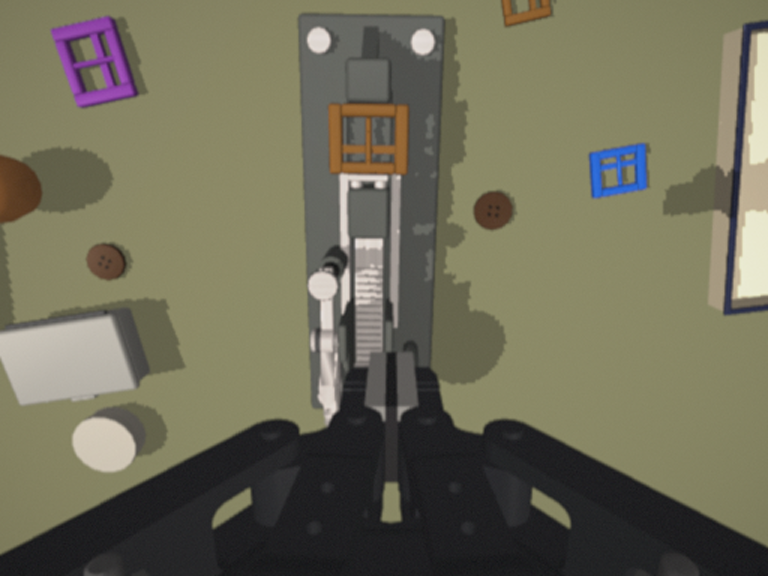

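The wrist view shows the buckle in the jaws at (245,92) px. The thumb-piece is the bright disc at (215,190), with nothing above it. Both lie within a few pixels of where I predicted.

Run:
```python
from h import *
d=grab('wrist'); P=d['P']; hsv=cv2.cvtColor(d['img'],cv2.COLOR_RGB2HSV)
b=np.zeros(P.shape[:2],np.uint8); b[178:205,200:230]=1
print('z patch',(P[180:202:3,205:227:3,2]*1000).round(0))
zt=np.median(P[186:194,211:219,2]); m=(b>0)&(abs(P[...,2]-zt)<.004)
v,u=np.nonzero(m); print('thumb',zt,u.mean(),v.mean(),m.sum(),P[m].mean(0).round(4),P[m].min(0).round(4),P[m].max(0).round(4), ray(d,u.mean(),v.mean(),zt).round(4))
th=np.arctan2(P[m].mean(0)[1],1)
mb=cv2.inRange(hsv,(5,110,50),(20,255,255)); mb[:60]=0; mb[130:]=0; mb[:,:210]=0; mb[:,280:]=0
r=cv2.minAreaRect(np.array([ray(d,a,c,.048)[:2]*1000 for c,a in np.argwhere(mb)],np.float32)); print('buckle',r, np.median(P[mb>0][:,2]))
T=d['s']['tcp_pos'];q=d['s']['orientation'];Rm=R.from_quat([q[1],q[2],q[3],q[0]])
print('tool units thumb',Rm.inv().apply(P[m].mean(0)-T)/.04)
```

```text
z patch [[11. 93. 82. 82. 82. 71. 61. 56.]
 [96. 97. 97. 97. 96. 95. 60. 57.]
 [96. 96. 97. 98. 97. 95. 55. 24.]
 [97. 98. 96. 97. 98. 96. 93. 25.]
 [98. 97. 97. 97. 98. 98. 11. 25.]
 [97. 96. 97. 97. 97. 96. 11. 23.]
 [11. 97. 96. 96. 96. 97. 10. 24.]
 [11. 13. 81. 81. 81. 11. 11. 24.]]
thumb 0.09689367672025556 212.50445103857567 190.17507418397625 337 [0.5025 0.0694 0.0966] [0.4926 0.0604 0.093 ] [0.5118 0.0793 0.0988] [0.5026 0.0694 0.0969]
buckle ((577.8477172851562, 23.825908660888672), (51.03705978393555, 43.485652923583984), 75.57130432128906) 0.047276074110324307
tool units thumb [-0.13014857 -1.10065612  3.36452489]
```

```bash
python3 -m inch '{"translation":[[-0.065,-0.55,0],[-0.065,-0.55,0],[0,0,0.8],[0,0,0.8],[0,0,0.8],[0,0,0.65],[0,0,0],[0,0,0]],"angular":[[0,0,0],[0,0,0],[0,0,0],[0,0,0],[0,0,0],[0,0,0],[0,0,0],[0,0,0]],"gripper":[0,0,0,0,0,0,0,0]}'
python3 -m inch '{"translation":[[0,0,0.05],[0,0,0]],"angular":[[0,0,0],[0,0,0]],"gripper":[0,0]}'
```

```text
time: 4.12
tcp_pos: [0.5035, 0.0677, 0.1103]
orientation: [-0.0, 0.992, -0.125, 0.001]
wrist_force: [1.1, 0.4, 0.4]
opening: 0.0002
grip_force: 0.0
time: 4.38
tcp_pos: [0.5032, 0.0683, 0.1079]
orientation: [0.0, 0.992, -0.124, 0.001]
wrist_force: [-0.8, -0.1, 0.3]
opening: 0.0002
grip_force: 0.0
```

```bash
F() { grep -E "tcp_pos|wrist_force" | tr '\n' ' '; echo; }
python3 -m inch '{"translation":[[-0.03,-0.03,0.05],[0,0,0.05],[0,0,0.025],[0,0,0.025],[0,0,0]],"angular":[[0,0,0],[0,0,0],[0,0,0],[0,0,0],[0,0,0]],"gripper":[0,0,0,0,0]}' |F
python3 -m inch '{"translation":[[0,0,0.025],[0,0,0]],"angular":[[0,0,0],[0,0,0]],"gripper":[0,0]}' |F
python3 -m inch '{"translation":[[0,0,0.025],[0,0,0]],"angular":[[0,0,0],[0,0,0]],"gripper":[0,0]}' |F
python3 -m inch '{"translation":[[0,0,0.025],[0,0,0]],"angular":[[0,0,0],[0,0,0]],"gripper":[0,0]}' |F
```

```text
tcp_pos: [0.5019, 0.0698, 0.1012] wrist_force: [-0.3, -0.6, -0.1] 
tcp_pos: [0.5019, 0.0697, 0.1002] wrist_force: [0.4, -0.6, -0.1] 
tcp_pos: [0.5019, 0.0698, 0.0992] wrist_force: [-0.3, 0.1, -0.5] 
tcp_pos: [0.5019, 0.0698, 0.0982] wrist_force: [0.7, -0.1, -0.3]
```

```bash
F() { grep -E "tcp_pos|wrist_force" | tr '\n' ' '; echo; }
python3 -m inch '{"translation":[[0,0,0.013],[0,0,0]],"angular":[[0,0,0],[0,0,0]],"gripper":[0,0]}' |F
python3 -m inch '{"translation":[[0,0,0.013],[0,0,0]],"angular":[[0,0,0],[0,0,0]],"gripper":[0,0]}' |F
python3 -m inch '{"translation":[[0,0,0.013],[0,0,0]],"angular":[[0,0,0],[0,0,0]],"gripper":[0,0]}' |F
python3 -m inch '{"translation":[[0,0,0.013],[0,0,0]],"angular":[[0,0,0],[0,0,0]],"gripper":[0,0]}' |F
```

```text
tcp_pos: [0.5019, 0.0698, 0.0977] wrist_force: [-0.5, -0.6, 0.3] 
tcp_pos: [0.502, 0.0698, 0.0974] wrist_force: [-0.3, 0.3, 2.5] 
tcp_pos: [0.5021, 0.0699, 0.0971] wrist_force: [-2.2, -0.5, 5.9] 
tcp_pos: [0.5022, 0.0699, 0.0969] wrist_force: [-3.2, -0.7, 9.4]
```

```bash
F() { grep -E "tcp_pos|wrist_force" | tr '\n' ' '; echo; }
python3 -m inch '{"translation":[[0,0,0.007],[0,0,0]],"angular":[[0,0,0],[0,0,0]],"gripper":[0,0]}' |F
python3 -m inch '{"translation":[[0,0,0.007],[0,0,0]],"angular":[[0,0,0],[0,0,0]],"gripper":[0,0]}' |F
```

```text
tcp_pos: [0.5023, 0.0698, 0.0967] wrist_force: [-3.4, -0.9, 9.4] 
tcp_pos: [0.5024, 0.0698, 0.0965] wrist_force: [-1.8, -0.9, 9.5]
```

```bash
F() { grep -E "tcp_pos|wrist_force" | tr '\n' ' '; echo; }
python3 -m inch '{"translation":[[0,0,0.01],[0,0,0]],"angular":[[0,0,0],[0,0,0]],"gripper":[0,0]}' |F
python3 -m inch '{"translation":[[0,0,0.01],[0,0,0]],"angular":[[0,0,0],[0,0,0]],"gripper":[0,0]}' |F
python3 -m inch '{"translation":[[0,0,0.01],[0,0,0]],"angular":[[0,0,0],[0,0,0]],"gripper":[0,0]}' |F
```

```text
tcp_pos: [0.5025, 0.0698, 0.0962] wrist_force: [-2.5, -1.1, 10.0] 
tcp_pos: [0.5027, 0.0697, 0.0958] wrist_force: [-2.1, -1.2, 9.9] 
tcp_pos: [0.5028, 0.0697, 0.0955] wrist_force: [-1.5, -0.8, 10.0]
```

Force is a steady 10 N while the pawl moves, so I carry on.

```bash
F() { grep -E "tcp_pos|wrist_force" | tr '\n' ' '; echo; }
python3 -m inch '{"translation":[[0,0,0.012],[0,0,0]],"angular":[[0,0,0],[0,0,0]],"gripper":[0,0]}' |F
python3 -m inch '{"translation":[[0,0,0.012],[0,0,0]],"angular":[[0,0,0],[0,0,0]],"gripper":[0,0]}' |F
python3 -m inch '{"translation":[[0,0,0.01],[0,0,0]],"angular":[[0,0,0],[0,0,0]],"gripper":[0,0]}' |F
python3 -m inch '{"translation":[[0,0,0.01],[0,0,0]],"angular":[[0,0,0],[0,0,0]],"gripper":[0,0]}' |F
```

```text
tcp_pos: [0.503, 0.0697, 0.0951] wrist_force: [-1.0, -1.4, 10.4] 
tcp_pos: [0.5031, 0.0696, 0.0947] wrist_force: [-0.5, -2.1, 10.1] 
tcp_pos: [0.5033, 0.0696, 0.0944] wrist_force: [0.0, -1.7, 10.4] 
tcp_pos: [0.5033, 0.0696, 0.094] wrist_force: [0.2, -2.4, 9.0]
```

```bash
F() { grep -E "tcp_pos|wrist_force" | tr '\n' ' '; echo; }
python3 -m inch '{"translation":[[0,0,0.01],[0,0,0]],"angular":[[0,0,0],[0,0,0]],"gripper":[0,0]}' |F
python3 -m inch '{"translation":[[0,0,0.01],[0,0,0]],"angular":[[0,0,0],[0,0,0]],"gripper":[0,0]}' |F
python3 -m inch '{"translation":[[0,0,0.01],[0,0,0]],"angular":[[0,0,0],[0,0,0]],"gripper":[0,0]}' |F
```

```text
tcp_pos: [0.5035, 0.0696, 0.0933] wrist_force: [2.8, -1.2, 5.8] 
tcp_pos: [0.5036, 0.0695, 0.0929] wrist_force: [3.2, -2.2, 6.5] 
tcp_pos: [0.5037, 0.0695, 0.0926] wrist_force: [4.1, -2.0, 5.7]
```

```bash
F() { grep -E "time|tcp_pos|wrist_force" | tr '\n' ' '; echo; }
python3 -m inch '{"translation":[[0,0,0.008],[0,0,0]],"angular":[[0,0,0],[0,0,0]],"gripper":[0,0]}' |F
python3 -m inch '{"translation":[[0,0,0],[0,0,0],[0,0,0],[0,0,0],[0,0,0],[0,0,0],[0,0,0],[0,0,0],[0,0,0],[0,0,0],[0,0,0],[0,0,0]],"angular":[[0,0,0],[0,0,0],[0,0,0],[0,0,0],[0,0,0],[0,0,0],[0,0,0],[0,0,0],[0,0,0],[0,0,0],[0,0,0],[0,0,0]],"gripper":[0,0,0,0,0,0,0,0,0,0,0,0]}' |F
python3 -m inch '{"translation":[[0,0,0],[0,0,0],[0,0,0],[0,0,0],[0,0,0],[0,0,0],[0,0,0],[0,0,0],[0,0,0],[0,0,0],[0,0,0],[0,0,0]],"angular":[[0,0,0],[0,0,0],[0,0,0],[0,0,0],[0,0,0],[0,0,0],[0,0,0],[0,0,0],[0,0,0],[0,0,0],[0,0,0],[0,0,0]],"gripper":[0,0,0,0,0,0,0,0,0,0,0,0]}' |F
python3 - <<'E'
from h import *
d=grab('wrist'); save(d,'w2.png',k=1.5)
E
```

```text
time: 10.0 tcp_pos: [0.5038, 0.0695, 0.0923] wrist_force: [3.1, -2.1, 6.6] 
time: 11.5 tcp_pos: [0.5038, 0.0695, 0.0923] wrist_force: [4.5, -0.9, 5.6] 
time: 13.0 tcp_pos: [0.5038, 0.0695, 0.0923] wrist_force: [3.6, -1.7, 6.1]
```

View pics/w2.png

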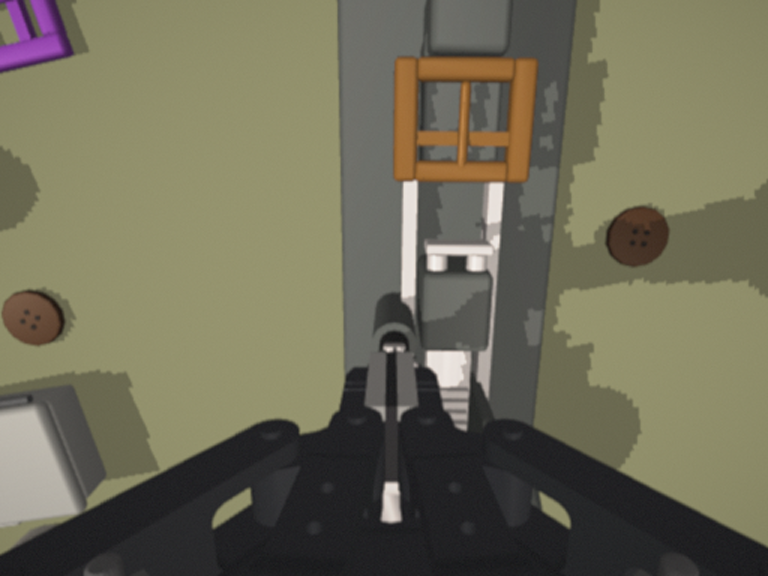

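The buckle still lies on the bed at (310,80) px. The jaw's pad face is now at row 160, well back from the buckle's edge at row 120. I'll measure the gap.

Run:
```python
from h import *
d=grab('wrist'); P=d['P'].reshape(-1,3); th=np.radians(-14.3)
C=np.array([.578,.024]); q=(P[:,:2]-C)@np.array([[np.cos(th),-np.sin(th)],[np.sin(th),np.cos(th)]])
m=(abs(q[:,1])<.008)&(abs(q[:,0])<.08)
for a in range(-80,30,2):
    k=m&(abs(q[:,0]*1000-a)<1)
    print(a,(np.percentile(P[k,2],[10,50,90])*1000).round(0) if k.sum() else None,end=' ')
```

```text
-80 [ 53. 148. 162.] -78 [ 53. 148. 162.] -76 [ 53. 147. 162.] -74 [ 54. 153. 162.] -72 [138. 158. 176.] -70 [139. 148. 158.] -68 [ 53.  55. 144.] -66 [53. 54. 54.] -64 [53. 54. 54.] -62 [53. 54. 54.] -60 [53. 53. 54.] -58 [52. 53. 54.] -56 [25. 46. 52.] -54 [47. 49. 50.] -52 [47. 49. 50.] -50 [11. 48. 53.] -48 [11. 53. 54.] -46 [11. 48. 54.] -44 [11. 12. 12.] -42 [11. 12. 12.] -40 [11. 11. 12.] -38 [11. 12. 12.] -36 [11. 12. 12.] -34 [11. 12. 13.] -32 [11. 11. 12.] -30 [11. 12. 12.] -28 [11. 12. 12.] -26 [10. 11. 12.] -24 [11. 12. 12.] -22 [46. 47. 48.] -20 [47. 47. 48.] -18 [47. 48. 49.] -16 [47. 47. 48.] -14 [39. 40. 47.] -12 [39. 40. 48.] -10 [39. 40. 48.] -8 [46. 46. 48.] -6 [45. 46. 48.] -4 [45. 46. 48.] -2 [39. 40. 48.] 0 [39. 40. 48.] 2 [39. 40. 49.] 4 [39. 40. 49.] 6 [39. 40. 49.] 8 [39. 40. 49.] 10 [39. 40. 49.] 12 [39. 40. 49.] 14 [39. 46. 48.] 16 [47. 48. 48.] 18 [47. 48. 48.] 20 [47. 47. 48.] 22 [46. 51. 53.] 24 [52. 53. 54.] 26 [53. 54. 55.] 28 [53. 54. 54.]
```

```bash
python3 -m inch '{"translation":[[0,0,0],[0,0,0],[0,0,0],[0,0,0]],"angular":[[0,0,0],[0,0,0],[0,0,0],[0,0,0]],"gripper":[0,0,0,0]}' | tail -4
python3 - <<'E'
from h import *
d=grab('wrist'); P=d['P'].reshape(-1,3); th=np.radians(-14.3)
C=np.array([.578,.024]); q=(P[:,:2]-C)@np.array([[np.cos(th),-np.sin(th)],[np.sin(th),np.cos(th)]])*1000
z=P[:,2]
for y in(-8,-4,0,4,8):
    m=(abs(q[:,1]-y)<1.5)
    j=q[m&(z>.0515)&(z<.057)&(q[:,0]<-30),0]; b=q[m&(abs(z-.0475)<.003)&(abs(q[:,0])<30),0]; f=q[m&(z>.0525)&(z<.057)&(q[:,0]>10),0]
    print(y,np.sort(j)[-4:].round(1),np.sort(b)[:3].round(1),np.sort(f)[:3].round(1))
E
```

```text
orientation: [-0.0, 0.992, -0.125, 0.002]
wrist_force: [4.3, -1.2, 6.6]
opening: 0.0002
grip_force: 3.3
-8 [-45.6 -45.6 -45.5 -45.4] [-21.8 -21.8 -21.8] [21.7 22.4 22.4]
-4 [-45.6 -45.5 -45.3 -45.2] [-21.8 -21.8 -21.8] [21.9 22.4 22.4]
0 [-45.6 -45.6 -45.3 -45.1] [-21.8 -21.8 -21.8] [22.2 22.4 22.4]
4 [-45.4 -45.2 -45.2 -45.1] [-21.8 -21.8 -21.8] [22.4 22.4 22.4]
8 [-45.3 -45.2 -45.2 -45.2] [-21.8 -21.8 -21.8] [22.4 22.7 22.7]
```

Run:
```python
from h import *
d=grab('wrist'); th=np.radians(-14.3)
for nm,P in(('old',np.load('w1.npz')['P']),('new',d['P'])):
    P=P.reshape(-1,3);C=np.array([.578,.024]); q=(P[:,:2]-C)@np.array([[np.cos(th),-np.sin(th)],[np.sin(th),np.cos(th)]])*1000
    z=P[:,2]*1000; m=(abs(q[:,1])<6)
    print(nm,[(a,int(np.median(z[k])),int(np.percentile(z[k],90))) for a in range(-68,-17) if (k:=m&(abs(q[:,0]-a)<.6)).sum()>2])
```

```text
old [(-68, 286, 313), (-67, 282, 287), (-66, 281, 287), (-65, 276, 277), (-64, 303, 313), (-63, 311, 317), (-62, 311, 318), (-61, 313, 320), (-60, 323, 324), (-59, 324, 325), (-58, 325, 325), (-57, 53, 54), (-56, 53, 54), (-55, 53, 54), (-54, 53, 54), (-53, 53, 53), (-52, 53, 54), (-51, 53, 53), (-50, 53, 53), (-49, 53, 54), (-48, 53, 54), (-47, 53, 54), (-46, 53, 54), (-45, 53, 53), (-44, 53, 54), (-43, 52, 53), (-42, 52, 54), (-41, 53, 54), (-40, 53, 54), (-39, 53, 53), (-38, 53, 54), (-37, 53, 54), (-36, 53, 54), (-35, 53, 54), (-34, 53, 54), (-33, 53, 54), (-32, 52, 53), (-31, 51, 52), (-30, 31, 46), (-29, 11, 47), (-28, 11, 48), (-27, 47, 47), (-26, 51, 53), (-25, 53, 54), (-24, 53, 54), (-23, 53, 54), (-22, 50, 53), (-21, 46, 47), (-20, 47, 48), (-19, 47, 48), (-18, 47, 48)]
new [(-68, 54, 145), (-67, 53, 54), (-66, 53, 54), (-65, 53, 54), (-64, 53, 54), (-63, 53, 54), (-62, 53, 54), (-61, 53, 54), (-60, 53, 54), (-59, 53, 54), (-58, 53, 54), (-57, 51, 53), (-56, 39, 50), (-55, 48, 49), (-54, 48, 49), (-53, 48, 49), (-52, 48, 49), (-51, 48, 49), (-50, 11, 26), (-49, 52, 53), (-48, 52, 54), (-47, 52, 54), (-46, 52, 54), (-45, 45, 53), (-44, 11, 11), (-43, 11, 12), (-42, 11, 12), (-41, 11, 12), (-40, 11, 12), (-39, 11, 12), (-38, 11, 12), (-37, 11, 12), (-36, 11, 12), (-35, 11, 12), (-34, 11, 12), (-33, 11, 11), (-32, 11, 12), (-31, 11, 12), (-30, 11, 12), (-29, 11, 13), (-28, 11, 12), (-27, 11, 12), (-26, 11, 12), (-25, 11, 12), (-24, 11, 12), (-22, 46, 47), (-21, 47, 47), (-20, 47, 48), (-19, 47, 48), (-18, 47, 48)]
```

The jaw's body went from −31 to −57 mm, a travel of 26 mm, so it is fully back; the spring pad accounts for the smaller gap. Now I release the thumb-piece, go over the buckle and check.

```bash
python3 -m inch '{"translation":[[0,0,-0.1],[0,0,-0.6],[0,0,-0.7],[0,0,-0.7],[0.7,0.215,0],[0.7,0.215,0],[0.68,0.215,0],[0,0,0],[0,0,0]],"angular":[[0,0,0],[0,0,0],[0,0,0],[0,0,0],[0,0,0],[0,0,0],[0,0,0],[0,0,0],[0,0,0]],"gripper":[0,0,0,0,1,1,1,1,1]}' 40
python3 - <<'E'
from h import *
d=grab('wrist'); save(d,'w3.png',k=1.5); P=d['P']; hsv=cv2.cvtColor(d['img'],cv2.COLOR_RGB2HSV)
m=(cv2.inRange(hsv,(5,110,50),(20,255,255))>0)&(np.hypot(P[...,0]-.578,P[...,1]-.024)<.045)&(P[...,2]>.04)&(P[...,2]<.056)
r=cv2.minAreaRect((P[m][:,:2]*1000).astype(np.float32)); print(m.sum(),r)
s=d['s'];T=s['tcp_pos'];q=s['orientation'];Rm=R.from_quat([q[1],q[2],q[3],q[0]])
print(T,q.round(3),Rm.inv().apply([r[0][0]/1e3-T[0],r[0][1]/1e3-T[1],.024-T[2]])/.04)
E
```

```text
time: 14.82
tcp_pos: [0.5755, 0.025, 0.1748]
orientation: [-0.0, 0.992, -0.124, -0.001]
wrist_force: [-1.0, -0.0, 0.9]
opening: 0.0856
grip_force: 0.0
1947 ((577.6702880859375, 23.909626007080078), (51.52939224243164, 43.845794677734375), 75.17273712158203)
[0.57551867 0.02495348 0.17479823] [-0.     0.992 -0.124 -0.001] [0.06283526 0.01248086 3.76988549]
```

View pics/w3.png

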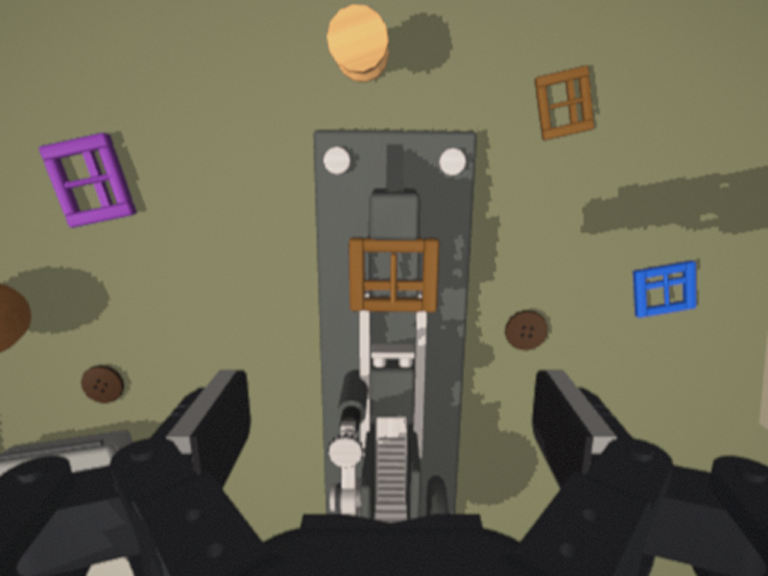

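The wrist view shows the buckle at (263,183) px, free and squarely between the open fingers, with the jaw still back at row 238. I descend and grip.

```bash
python3 -m inch '{"translation":[[0.06,0.012,0.6],[0,0,0.7],[0,0,0.7],[0,0,0.7],[0,0,0.6],[0,0,0.45],[0,0,0],[0,0,0]],"angular":[[0,0,0],[0,0,0],[0,0,0],[0,0,0],[0,0,0],[0,0,0],[0,0,0],[0,0,0]],"gripper":[1,1,1,1,1,1,1,1]}' 40
python3 -m inch '{"translation":[[0,0,0],[0,0,0],[0,0,0],[0,0,0],[0,0,0],[0,0,0],[0,0,0],[0,0,0]],"angular":[[0,0,0],[0,0,0],[0,0,0],[0,0,0],[0,0,0],[0,0,0],[0,0,0],[0,0,0]],"gripper":[0.6,0.4,0.4,0.4,0.4,0.4,0.4,0.4]}' 40
```

```text
time: 15.88
tcp_pos: [0.579, 0.0235, 0.0262]
orientation: [-0.0, 0.992, -0.124, 0.001]
wrist_force: [0.7, 0.8, 0.3]
opening: 0.0852
grip_force: 0.0
time: 16.88
tcp_pos: [0.5789, 0.0232, 0.026]
orientation: [0.0, 0.992, -0.124, 0.001]
wrist_force: [-2.2, -0.2, 6.8]
opening: 0.0507
grip_force: 41.1
```

Gripped with 41 N at 51 mm opening. Lifting.

```bash
python3 -m inch '{"translation":[[0,0,-0.2],[0,0,-0.4],[0,0,-0.5],[0,0,-0.6],[0,0,-0.6],[0,0,-0.6],[0,0,-0.6],[0,0,0],[0,0,0]],"angular":[[0,0,0],[0,0,0],[0,0,0],[0,0,0],[0,0,0],[0,0,0],[0,0,0],[0,0,0],[0,0,0]],"gripper":[0.4,0.4,0.4,0.4,0.4,0.4,0.4,0.4,0.4]}' 40
python3 - <<'E'
from h import *
d=grab('scene'); save(d,'s2.png',(100,60,400,285),2.5)
d=grab('wrist'); P=d['P']; hsv=cv2.cvtColor(d['img'],cv2.COLOR_RGB2HSV)
T=d['s']['tcp_pos']
m=(cv2.inRange(hsv,(5,110,40),(20,255,255))>0)&(np.hypot(P[...,0]-T[0],P[...,1]-T[1])<.05)
print(m.sum(),np.percentile(P[m],[10,50,90],axis=0).round(3),T.round(3))
E
```

```text
time: 18.0
tcp_pos: [0.5781, 0.0231, 0.165]
orientation: [0.0, 0.992, -0.124, -0.0]
wrist_force: [0.2, -0.5, -2.0]
opening: 0.0511
grip_force: 42.0
8564 [[0.56  0.003 0.184]
 [0.576 0.024 0.186]
 [0.597 0.045 0.187]] [0.578 0.023 0.165]
```

View pics/s2.png

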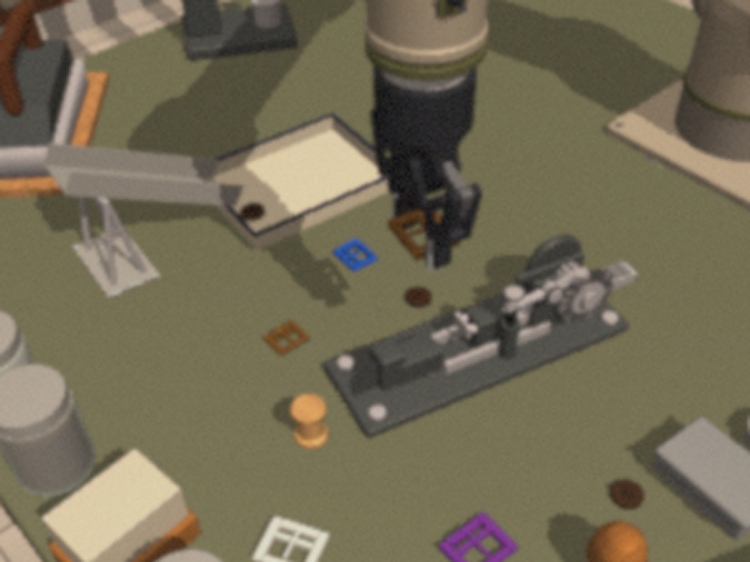

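The scene view shows the buckle held level in the fingers at crop (420,230), the clamp empty with its jaw back, and nothing disturbed. I carry it to the tray.

```bash
python3 -m inch '{"translation":[[0,0,0],[-0.1,0.4,0],[-0.22,0.92,0],[-0.22,0.92,0],[-0.22,0.92,0],[-0.22,0.92,0],[-0.22,0.92,0],[-0.22,0.92,0],[-0.22,0.92,0],[-0.22,0.92,0],[-0.12,0.56,0],[0,0,0]],"angular":[[0,0,-0.13],[0,0,0],[0,0,0],[0,0,0],[0,0,0],[0,0,0],[0,0,0],[0,0,0],[0,0,0],[0,0,0],[0,0,0],[0,0,0]],"gripper":[0.4,0.4,0.4,0.4,0.4,0.4,0.4,0.4,0.4,0.4,0.4,0.4]}' 40
python3 - <<'E'
from h import *
d=grab('wrist'); save(d,'w4.png',k=1.5); P=d['P']
d2=grab('top'); z=d2['P'][...,2]; Q=d2['P']
m=(z>.017)&(z<.03)&(abs(Q[...,0]-.48)<.13)&(abs(Q[...,1]+.3)<.10)
print('rim top',m.sum(),cv2.minAreaRect((Q[m][:,:2]*1000).astype(np.float32)))
m=(P[...,2]>.019)&(P[...,2]<.029)&(abs(P[...,0]-.48)<.13)&(abs(P[...,1]+.3)<.11)
print('rim wrist',m.sum(),cv2.minAreaRect((P[m][:,:2]*1000).astype(np.float32)))
E
```

```text
time: 19.6
tcp_pos: [0.4582, -0.3004, 0.1647]
orientation: [0.0, 0.998, -0.063, -0.001]
wrist_force: [0.7, 0.6, -1.0]
opening: 0.0511
grip_force: 42.0
rim top 268 ((480.6135559082031, -297.65362548828125), (154.102783203125, 204.1728515625), 83.29642486572266)
rim wrist 3994 ((479.6470947265625, -296.4466857910156), (154.36073303222656, 203.72903442382812), 83.25090789794922)
```

View pics/w4.png

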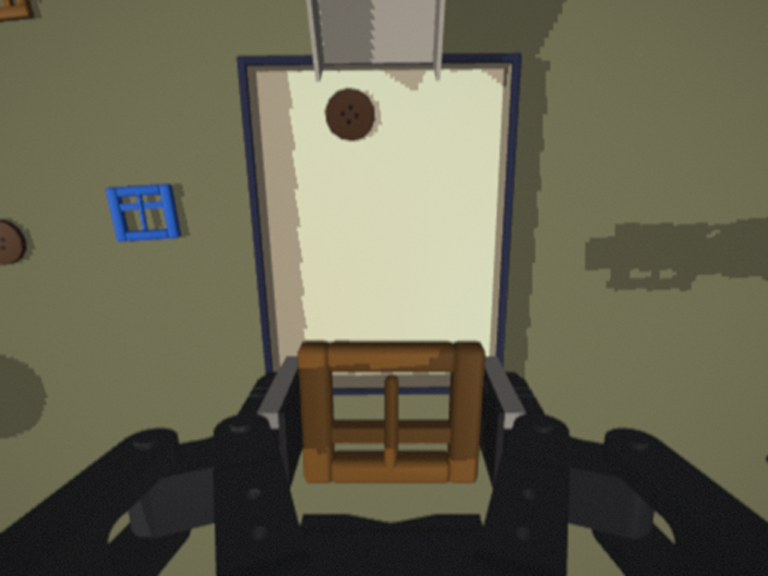

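The wrist view shows the buckle held level at (260,275) px. The tray below is clear where it will go, and the button is far off at (233,76). The rim gives the tray centre as (0.480, −0.297). Lowering.

```bash
F() { grep -E "tcp_pos|wrist_force|grip_f" | tr '\n' ' '; echo; }
python3 -m inch '{"translation":[[0.02,-0.08,0.5],[0,0,0.6],[0,0,0.6],[0,0,0.6],[0,0,0.6],[0,0,0.5],[0,0,0.35],[0,0,0.2],[0,0,0],[0,0,0]],"angular":[[0,0,0],[0,0,0],[0,0,0],[0,0,0],[0,0,0],[0,0,0],[0,0,0],[0,0,0],[0,0,0],[0,0,0]],"gripper":[0.4,0.4,0.4,0.4,0.4,0.4,0.4,0.4,0.4,0.4]}' 40 |F
python3 -m inch '{"translation":[[0,0,0.05],[0,0,0]],"angular":[[0,0,0],[0,0,0]],"gripper":[0.4,0.4]}' |F
python3 -m inch '{"translation":[[0,0,0.04],[0,0,0]],"angular":[[0,0,0],[0,0,0]],"gripper":[0.4,0.4]}' |F
```

```text
tcp_pos: [0.4619, -0.2949, 0.0079] wrist_force: [-0.1, -0.9, -1.2] grip_force: 42.0 
tcp_pos: [0.4614, -0.2948, 0.0054] wrist_force: [0.8, -0.3, -0.3] grip_force: 42.0 
tcp_pos: [0.4613, -0.2947, 0.0035] wrist_force: [-0.4, 0.6, -1.2] grip_force: 42.0
```

```bash
F() { grep -E "tcp_pos|wrist_force|grip_f" | tr '\n' ' '; echo; }
python3 -m inch '{"translation":[[0,0,0.04],[0,0,0]],"angular":[[0,0,0],[0,0,0]],"gripper":[0.4,0.4]}' |F
python3 -m inch '{"translation":[[0,0,0.025],[0,0,0]],"angular":[[0,0,0],[0,0,0]],"gripper":[0.4,0.4]}' |F
python3 -m inch '{"translation":[[0,0,0.025],[0,0,0]],"angular":[[0,0,0],[0,0,0]],"gripper":[0.4,0.4]}' |F
python3 -m inch '{"translation":[[0,0,0.025],[0,0,0]],"angular":[[0,0,0],[0,0,0]],"gripper":[0.4,0.4]}' |F
```

```text
tcp_pos: [0.4613, -0.2947, 0.0019] wrist_force: [0.1, -0.7, -1.0] grip_force: 42.0 
tcp_pos: [0.4613, -0.2947, 0.0009] wrist_force: [-0.2, -0.4, -0.7] grip_force: 42.0 
tcp_pos: [0.4614, -0.2948, 0.0] wrist_force: [-0.9, -0.1, -0.2] grip_force: 42.3 
tcp_pos: [0.4615, -0.2948, -0.0] wrist_force: [-5.4, 2.8, 12.3] grip_force: 49.1
```

The fingertips are on the tray floor, with the buckle about 10 mm above it, well below the 25 mm limit. I back off a millimetre and let go.

```bash
python3 -m inch '{"translation":[[0,0,-0.04],[0,0,0]],"angular":[[0,0,0],[0,0,0]],"gripper":[0.4,0.4]}' 20 |tail -3
python3 -m inch '{"translation":[[0,0,0],[0,0,0],[0,0,0],[0,0,0],[0,0,0],[0,0,-0.3],[0,0,-0.7],[0,0,-0.8],[0,0,-0.8],[0,0,-0.8],[0,0,-0.6],[0,0,0]],"angular":[[0,0,0],[0,0,0],[0,0,0],[0,0,0],[0,0,0],[0,0,0],[0,0,0],[0,0,0],[0,0,0],[0,0,0],[0,0,0],[0,0,0]],"gripper":[0.78,0.78,0.78,0.78,0.78,0.78,0.78,0.78,0.78,0.78,0.78,0.78]}'
python3 - <<'E'
from h import *
d=grab('wrist'); save(d,'w5.png',k=1.5); P=d['P']; hsv=cv2.cvtColor(d['img'],cv2.COLOR_RGB2HSV); T=d['s']['tcp_pos']
m=(cv2.inRange(hsv,(5,110,40),(20,255,255))>0)&(np.hypot(P[...,0]-T[0],P[...,1]-T[1])<.06)
p=P[m]; print(p.mean(0),cv2.minAreaRect((p[:,:2]*1000).astype(np.float32)))
p=p[p[:,2]>.009];p=p-p.mean(0); print('tilt',np.degrees(np.arccos(abs(np.linalg.svd(p,full_matrices=False)[2][2,2]))))
E
```

```text
wrist_force: [-0.2, -0.7, -0.8]
opening: 0.0511
grip_force: 42.0
time: 24.2
tcp_pos: [0.4625, -0.2952, 0.1634]
orientation: [0.001, 0.998, -0.06, 0.002]
wrist_force: [0.1, -0.0, -0.7]
opening: 0.0665
grip_force: 0.0
[ 0.4604229  -0.29347522  0.01020873] ((460.93927001953125, -293.7087707519531), (50.291927337646484, 42.19481658935547), 83.03397369384766)
tilt 0.08606450160414579
```

View pics/w5.png

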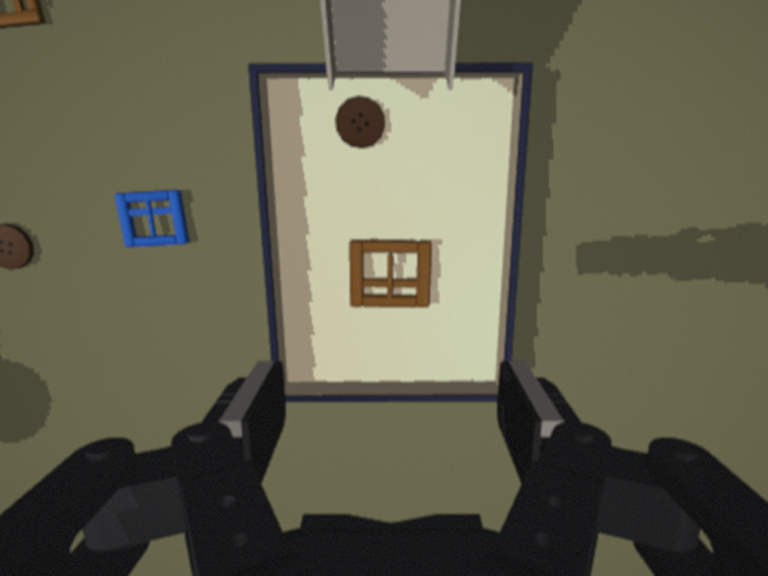

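The buckle lies flat on the tray floor at (260,182) px, untouched and about 20 mm from the tray's centre. The button has not moved. Handing in.

```bash
python3 -c "
from rig import job
print(job.finish_job())"
```

```text
the job is handed in; nothing more can be done
None
```

The job is handed in, though no verdict came back: the pawl was held up (about 10 N sensed at most) until the jaw had gone its full 26 mm back, and the buckle now lies flat in the enamel tray, let go about 10 mm above its floor.

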